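Dose the open tube on the click-stop sample wheel

ROBOT

A 6-joint arm with a two-finger parallel gripper is mounted at the origin on a cart in front of the work surface, level with it; the furniture and walls round the work are solid. World frame = base frame: x ahead of the robot, y to its left, z up, the work surface at z = 0. Lengths are in m, angles in degrees, forces in N, time in s.
With the tool pointing down it reaches from about 0.25 to 0.775 m from the base axis. Payload 4 kg.
Tool frame: the origin (TCP) lies on the centre line of the jaws, within the pads' length; the fingertips stand 17 mm ahead of it and the grasp point (between the pads) lies 2 mm behind it; z points along the fingers, y is the line along which they close (so a half turn about z gives the same grasp; the last joint's range is limited). The gripper opens to 94 mm and grips with 3 to 60 N. Pads are 16 mm wide; open, the fingers measure 119 mm over their backs; the gripper's body (75 mm by 177 mm) begins 78 mm behind the grasp point.
Start: joints at [62.103, 4.996, 78.535, -0, 96.463, -5.907], TCP at [0.206, 0.51, 0.223] pointing down, gripper open.
Joint ranges: [-177.83, 177.83], [-43.37, 116.18], [15.69, 146.23], [-61.86, 241.86], [9.47, 152.12], [-147.06, 147.06]. Speed limits (degrees/s): [159.86, 159.86, 180, 180, 180, 180].

INTERFACE

Orientations are given as [roll, pitch, yaw] about the fixed x, y, z axes, in that order (R = Rz(yaw) Ry(pitch) Rx(roll)).
In Python, from workcell import manip, grab_frame, camera_model, sign_off gives the robot as it stands.
- The arm moves only by the shell command python3 -m pendant 'ROWS'. ROWS is JSON, a list that holds one entry, the list of rows, each a list of 7 numbers: the shift along the tool's x, y, z each as a share of 800 mm, from -1 to 1, then the turn, a rotation vector about the tool's x, y, z each as a share of 360 degrees, from -1 to 1, then the opening, from -1 (shut) to 1 (fully open). A call has 1 to 5 rows; each row shifts and turns the commanded pose from where the row before left it, along the tool's axes as they then stand; what a row does not reach is not made up. A row lasts 1/12 s, in which the tool goes at most 41.7 mm and 7.16 degrees, less where a joint would pass 70% of its speed; a pose out of reach is approached as far as the arm can. A call with a number of a shift or a turn outside -1 to 1 is refused whole. A call with a gripper value outside its range is refused whole. The fingers move at their own pace and stop on an object; the grip force is fixed at half the most. Time passes only in rows, so rows that do not move let the fingers close. It gives the time, the measured TCP pose, the force, the opening and the grip force at its end, in the units of the state.
- manip.get_obs(): the state, without advancing time (a new reading comes with each control period).
- grab_frame(name): name is "side" or "top"; returns the picture (400x640x3 uint8, red, green, blue); there is no depth.
- camera_model(name): a dict with "camera_matrix" (3x3 intrinsics, pixels), "dist_coeffs" ([k1, k2, p1, p2, k3] as OpenCV has them; the pictures are not rectified), "R" (3x3) and "t" (3): a world point X has camera coordinates R X + t. Camera axes: x right, y down, z forward; pixel columns grow to the right and rows downward; lengths in m; the calibration is good to about 2 mm. A picture is of the moment at which its call begins. camera_model takes no time and is no camera call.
- sign_off(): hands the job in; it is judged then, once.
The state is a dict: "time": time; "joints": joint angles; "qvel": joint speeds; "effort": joint torques, N m; "ee_pos": TCP position; "tool_rot": TCP orientation; "wrist_force": force on the tool from outside, world axes, zero at the start; "torque": the same for the moment, N m; "gripper_width": opening from 0.0 (shut) to 1.0 (fully open); "finger_force": force on a finger pad.
Only numpy, scipy, OpenCV 4.12 (cv2) and the standard library are available. Lean on these libraries where they do the work, as an engineer would, in place of code of your own. Each camera call takes 0.05 s, during which the arm holds its last target. There are 200 camera calls.

TASK

Dose the one open tube on the leaning sample wheel. Lift the dust cap off the dispenser's plunger and stand it mouth down on the bench without dropping it, and turn the wheel by its black hub knob, not by the tubes, until the open tube has clicked in under the spout; let go of the knob, and only then press the plunger right down and let it rise again. Leave the two bottles and the tip box beside the wheel where they stand.

Things in the scene. Friction and masses are not known exactly. Their poses are not given: they have to be found in the camera images.
- station: Fixed stand, origin on the bench under the wheel's hub; x points from the wheel to the dispenser behind it, z up. White base plate 10 mm high, x -85..200, y -85..85 mm (to y 112 round the rod). The wheel's axis passes 130 mm above the origin, where the disc's face is, and leans 27 degrees from vertical, its upper end towards -x.
- rod_top (a point): Upper end, 360 mm above the bench, of the upright steel stand rod (12 mm thick) beside the dispenser, 82 mm to its +y side and 10 mm behind it; the rod's clamp holds the dispenser's neck at 193 mm height. An obstacle for the gripper.
- wheel (a joint): Turn of the sample wheel in rad; 0 (or a multiple of 2 pi) = open tube under the spout; grows counter-clockwise seen from above the knob. Grey disc 224 mm across; six tubes on a circle of 82 mm radius stand up to 38 mm above its face. A sprung roller holds it every 60 degrees (0.2 N m to leave a click); between clicks it is drawn to the nearer one.
- knob_grip (a point): Centre of the hub knob's grip, on the wheel's axis 74 mm above the disc's face: round fluted black knob, 40 mm across, 42 mm long (22 mm below to 20 mm above this point), on a stem 18 mm thick. z is the wheel's axis, away from the disc; x points to the side of the open tube and turns with the wheel.
- open_mouth (a point): Centre of the mouth of the open tube, the only one without a cap (28 mm wide, white); the other five have blue screw caps 34 mm wide. Turns with the wheel.
- spout_tip (a point): Lower end of the spout (7 mm thick, running at 240 mm height from the dispenser towards the wheel), above the click place at the top of the leaning wheel; the mouth is straight below it, 23 mm lower, when the open tube has clicked in.
- tube_set: All six tubes, fixed in the wheel (112 mm long, 34 mm wide at the cap); origin on the wheel's axis 74 mm below the disc's face, z along the axis. Not to be pushed.
- plunger (a joint): Downward travel in m of the plunger on the dispenser (amber bottle 60 mm wide, white valve block 46 mm wide with its top, the ledge, 250 mm above the bench): 0 up (sprung), 0.011 fully down (7 N).
- plunger_top (a point): Centre of the plunger's flat top: white round head, 28 mm wide, 14 mm high, under the dust cap at the start; its top stands 32 mm above the valve block's ledge.
- dust_cap: Loose grey round dust cap, 43 mm wide, 42 mm high, wall 3 mm, closed top, open below; origin at the centre of its open underside, z up through its closed top. At the start it stands over the plunger on the valve block's ledge, with 2.5 mm play round a spigot 6 mm high.
- large_bottle: Bystander: white and clear media bottle with screw cap, 69 mm wide, 134 mm tall, loose; origin at its underside.
- small_bottle: Bystander: like the other but 56 mm wide, 104 mm tall, loose; origin at its underside.
- tip_box: Bystander: shut pipette tip box, 89 x 121 x 61 mm (x, y, z), loose; origin at its underside.
There are look-alikes about, which are no part of the job. Of the things that look like the dust_cap, the middle-sized one is meant.

How it is judged:
By the outcome, as a careful person would: the job done as asked, in the order asked, and still so for the second after the job is handed in, with the robot touching nothing.
It also fails if it takes over 72 s, if anything falls off the work surface, if the arm or the gripper's body presses on something with over 40 N, if the wrist force passes 120 N, or if a joint passes its speed limit or range.

## Working session

There is one attempt and no reset: what is moved stays moved. The work goes in short steps, Python scripts to look and compute and a shell command to move; the robot and the scene stay as the last step left them, time stands still between calls to the robot, and variables do not carry over. Pictures are saved under pics/ and viewed, at most 10 in all, crops included, and the job is handed in when it is done.

```bash
ls; mkdir -p pics; python3 - <<'E'
from workcell import manip, grab_frame, camera_model
import cv2,numpy as np
for n in("side","top"):
    cv2.imwrite(f"pics/{n}0.png",grab_frame(n)[:,:,::-1])
    m=camera_model(n);R=np.array(m["R"]);print(n,m["camera_matrix"],m["dist_coeffs"],"C",-R.T@np.array(m["t"]),R.round(3).tolist())
print(manip.get_obs())
E
```

```text
pics
side [[500.02395427   0.         321.2637217 ]
 [  0.         500.02395427 200.00775458]
 [  0.           0.           1.        ]] [-0.04105954  0.          0.          0.          0.        ] C [0.58232859 1.1190575  0.70468133] [[-0.999, -0.034, 0.001], [-0.015, 0.392, -0.92], [0.031, -0.919, -0.392]]
top [[410.84576602   0.         320.80889632]
 [  0.         410.84576602 196.14862608]
 [  0.           0.           1.        ]] [-0.04756209  0.          0.          0.          0.        ] C [0.48125114 0.01377164 1.16486921] [[-0.021, -1.0, -0.003], [-0.989, 0.021, -0.149], [0.149, 0.0, -0.989]]
{'time': 0.1, 'joints': array([ 6.21043723e+01,  5.03751526e+00,  7.86134806e+01,  2.49722371e-04,
        9.64636531e+01, -5.90847436e+00]), 'qvel': array([ 0.01019475, -0.13551949, -0.26118821,  0.00896748, -0.08975168,
        0.03485077]), 'effort': array([ 2.13707382e-03, -3.41249442e+01, -3.03302550e+01,  7.18782563e-02,
        3.04413191e-02, -1.05852380e-04]), 'ee_pos': array([0.20572254, 0.5095928 , 0.22141907]), 'tool_rot': array([-1.79885986e+02, -1.20487951e-02,  1.58012862e+02]), 'wrist_force': array([0.10191738, 0.29740672, 0.07279364]), 'torque': array([ 0.07540753, -0.02154532, -0.009228  ]), 'finger_force': 0.0, 'gripper_width': 1.0008322688322384}
```

View pics/side0.png

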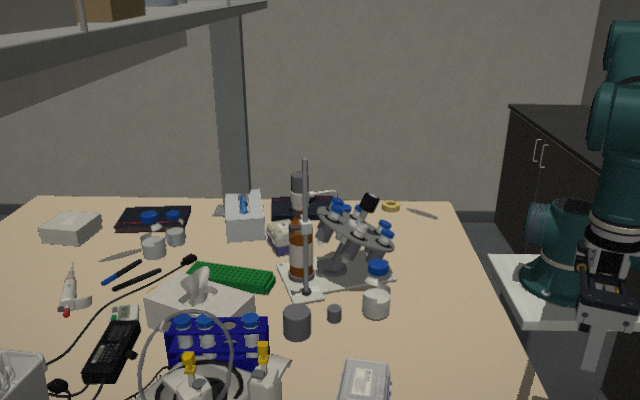

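View pics/top0.png

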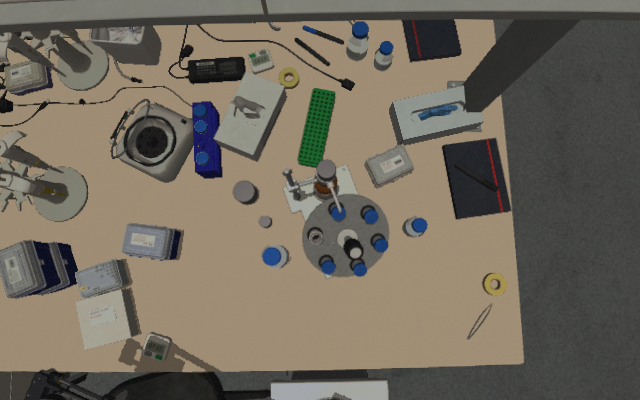

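Candidates for the dust cap:
- Grey cap on the dispenser: top (326,168), side (299,182).
- Large grey cup on the bench: top (245,191), side (297,322).
- Small grey cup: top (265,221), side (334,313).

The one on the dispenser is the middle-sized one and is where the description says it starts. I'll check it in a close crop.

```bash
cat > h.py <<'E'
import numpy as np,cv2
from workcell import manip,grab_frame,camera_model
def ray(n,uv):
    m=camera_model(n);R=np.array(m["R"]);t=np.array(m["t"])
    p=cv2.undistortPoints(np.array([[uv]],float),np.array(m["camera_matrix"]),np.array(m["dist_coeffs"]))[0,0]
    d=R.T@np.array([*p,1]);return -R.T@t,d/np.linalg.norm(d)
def onz(n,uv,z):
    c,d=ray(n,uv);return c+d*(z-c[2])/d[2]
def tri(a,b):
    A=np.zeros((3,3));v=np.zeros(3);L=[ray("side",a),ray("top",b)]
    for c,d in L:
        P=np.eye(3)-np.outer(d,d);A+=P;v+=P@c
    x=np.linalg.solve(A,v);return x,[1000*np.linalg.norm((np.eye(3)-np.outer(d,d))@(x-c)) for c,d in L]
def proj(n,X):
    m=camera_model(n);return cv2.projectPoints(np.array(X,float).reshape(-1,1,3),cv2.Rodrigues(np.array(m["R"]))[0],np.array(m["t"]),np.array(m["camera_matrix"]),np.array(m["dist_coeffs"]))[0][:,0]
E
python3 - <<'E'
import cv2,numpy as np
s=cv2.imread("pics/side0.png")[150:320,255:415];t=cv2.imread("pics/top0.png")[135:285,230:430]
a=cv2.resize(t,None,fx=4,fy=4,interpolation=cv2.INTER_CUBIC);cv2.imwrite("pics/top0c.png",a)
cv2.imwrite("pics/side0c.png",cv2.resize(s,None,fx=3.5,fy=3.5,interpolation=cv2.INTER_CUBIC))
E
```

```text
(no output)
```

View pics/top0c.png

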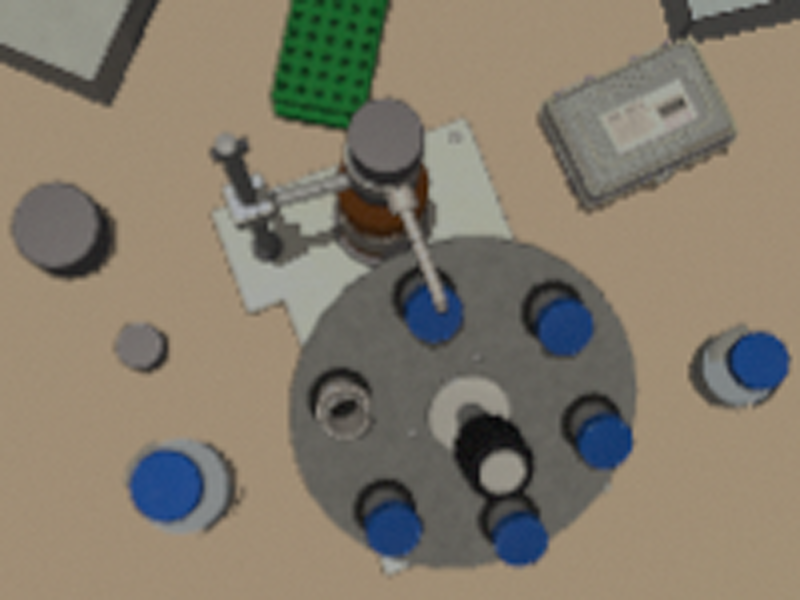

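View pics/side0c.png

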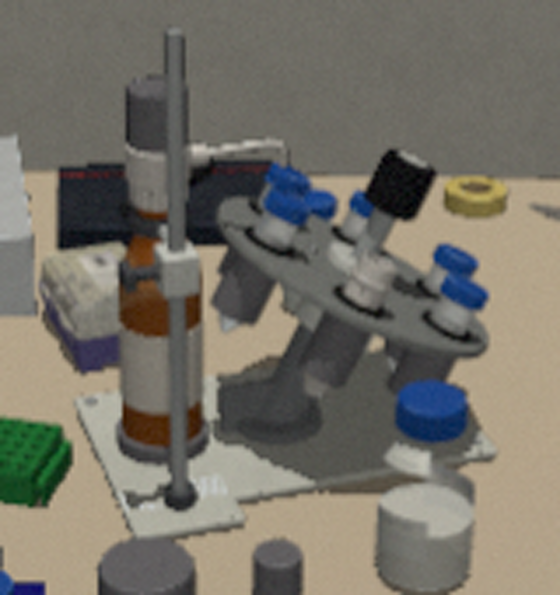

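The crop confirms the cap on the dispenser: middle-sized, top centre at top-view pixel (326.2,168.7). Other points in the top view: rod top (287.5,172), knob end (355.5,253), open mouth (316,237). The open tube is one click counter-clockwise of the spout, so the wheel needs about -60°.

```bash
python3 - <<'E'
from h import *
T=lambda u,v:((u+.5)/4-.5+230,(v+.5)/4-.5+135); S=lambda u,v:((u+.5)/3.5-.5+255,(v+.5)/3.5-.5+150)
print("cap z",onz("top",T(385,135),.292), tri(S(150,86),T(385,135)))
print("rod",onz("top",T(229,147),.36),tri(S(175,31),T(229,147)))
print("knobend",onz("top",T(502,472),.2138),tri(S(416,168),T(502,472)))
print("mouth tri",tri(S(372,268),T(345,408)))
cap=onz("top",T(385,135),.292)[:2];k=onz("top",T(502,472),.2138)[:2]
d=cap-k;th=np.arctan2(d[1],d[0]);ex=np.array([np.cos(th),np.sin(th)]);ey=np.array([-ex[1],ex[0]]);print("yaw",np.degrees(th),"dist",np.linalg.norm(d))
o=k+ex*.0427;rod=onz("top",T(229,147),.36)[:2]
print("origin",o,"rod rel cap",ex@(rod-cap),ey@(rod-cap),"disp x",ex@(cap-o))
for p in[(-.085,-.085),(.2,-.085),(.2,.085)]:
    X=[*(o+ex*p[0]+ey*p[1]),.01];q=proj("top",X)[0];print(p,(q-[230,135])*4, (proj("side",X)[0]-[255,150])*3.5)
X=[*(o),.13];print("hub",(proj("top",X)[0]-[230,135])*4)
g=k+ex*(20*np.sin(np.radians(27))/1000);print("grip",g,.130+.074*np.cos(np.radians(27)))
a=np.array([*(-np.sin(np.radians(27))*ex),np.cos(np.radians(27))]);u=np.array([*(np.cos(np.radians(27))*ex),np.sin(np.radians(27))]);w=np.cross(a,u)
for q in(0,60):
    c=np.radians(q);M=np.array([*o,.13])+.082*(np.cos(c)*u+np.sin(c)*w)+.038*a;print("mouth",q,M,(proj("top",M)[0]-[230,135])*4)
for n,pt,z in(("largeb",T(167,486),.134),("smallb",T(759,360),.104),("bigcup",T(57,225),.05),("smallcup",T(140,345),.03)):print(n,onz("top",pt,z))
E
```

```text
cap z [0.67310735 0.00163792 0.292     ] (array([0.67496693, 0.00165694, 0.29324434]), [np.float64(2.083359999022296), np.float64(2.08335999902222)])
rod [0.65371682 0.08072477 0.36      ] (array([0.6539238 , 0.08076626, 0.35951999]), [np.float64(0.10181744351597108), np.float64(0.1018174435160497)])
knobend [ 0.49138587 -0.06214247  0.2138    ] (array([ 0.49013885, -0.06239754,  0.20917707]), [np.float64(1.3010789216786565), np.float64(1.3010789216784997)])
mouth tri (array([0.52763469, 0.02818232, 0.17201584]), [np.float64(4.442755432176469), np.float64(4.442755432176523)])
yaw 19.33999055185837 dist 0.19258929543511819
origin [ 0.53167631 -0.04800138] rod rel cap 0.00789510246716323 0.08104560152748719 disp x 0.14988929543511822
(-0.085, -0.085) [612.95844341 488.14576542] [408.67633653 345.29415015]
(0.2, -0.085) [466.01899818 113.49620666] [ 70.01294874 397.47175565]
(0.2, 0.085) [243.86373964 195.17649064] [123.25741927 516.30509798]
hub [465.32283303 407.98690795]
grip [ 0.4999533  -0.05913548] 0.19593448278993925
mouth 0 [ 0.5843378  -0.02951831  0.20108547] [438.36521162 313.01194817]
mouth 60 [0.52635004 0.02539028 0.18247186] [347.52509557 415.1456584 ]
largeb [0.4878655  0.14000363 0.134     ]
smallb [ 0.56065991 -0.23975157  0.104     ]
bigcup [0.66792438 0.22558458 0.05      ]
smallcup [0.58573964 0.17109725 0.03      ]
```

The fit to the given geometry is good: rod relative to cap (8,81) mm against (10,82) expected, and mouth and hub reproject onto their pixels. First move: lift, turn the jaws to close along station x, and go to a waypoint over the wheel.

```bash
cat >> h.py <<'E'
from scipy.spatial.transform import Rotation as Ro
O=np.array([.5317,-.0480,0.]);TH=np.radians(19.3)
ex=np.array([np.cos(TH),np.sin(TH),0]);ez=np.array([0,0,1.])
AX=np.array([*(-np.sin(np.radians(27))*ex[:2]),np.cos(np.radians(27))])
def rot(z,y): # tool axes
    z=np.array(z)/np.linalg.norm(z);y=np.array(y)-z*np.dot(y,z);y/=np.linalg.norm(y);return Ro.from_matrix(np.c_[np.cross(y,z),y,z])
def need(p,R):
    o=manip.get_obs();C=Ro.from_euler("xyz",o["tool_rot"],degrees=True)
    tv=(C.inv()*R).as_rotvec()/2/np.pi; d=np.array(p)-o["ee_pos"]
    print("turn share",tv.round(4),"shift share if now",(C.inv().apply(d)/.8).round(4),"after turn",(R.inv().apply(d)/.8).round(4))
    print("t",round(o["time"],2),"p",o["ee_pos"].round(4),"j",o["joints"].round(1),"F",o["wrist_force"].round(1),"w",round(o["gripper_width"],3),o["finger_force"])
DOWN=rot(-ez,ex)
E
r="[0,0,-0.028,0,0,0.0169,1]"
python3 -m pendant '[[[0,0,-0.028,0,0,0.0169,1],[0,0,-0.028,0,0,0.0169,1],[0,0,-0.028,0,0,0.0169,1],[0,0,-0.028,0,0,0.0169,1]]]'
python3 -m pendant '[[[0,0,-0.028,0,0,0.0169,1],[0,0,-0.028,0,0,0.0169,1],[0,0,-0.028,0,0,0.0169,1],[0,0,-0.028,0,0,0.0169,1]]]'
python3 -m pendant '[[[-0.044,0.005,0,0,0,0,1],[-0.044,0.005,0,0,0,0,1],[-0.044,0.005,0,0,0,0,1],[-0.044,0.005,0,0,0,0,1],[-0.044,0.005,0,0,0,0,1]]]'
python3 -m pendant '[[[-0.044,0.005,0,0,0,0,1],[-0.044,0.005,0,0,0,0,1],[-0.044,0.005,0,0,0,0,1],[-0.044,0.005,0,0,0,0,1],[-0.044,0.005,0,0,0,0,1]]]'
python3 -m pendant '[[[-0.044,0.005,0,0,0,0,1],[-0.044,0.005,0,0,0,0,1],[-0.044,0.005,0,0,0,0,1],[-0.044,0.005,0,0,0,0,1],[-0.044,0.005,0,0,0,0,1]]]'
python3 -m pendant '[[[-0.044,0.005,0,0,0,0,1],[-0.044,0.005,0,0,0,0,1],[-0.044,0.005,0,0,0,0,1],[0,0,0,0,0,0,1],[0,0,0,0,0,0,1]]]'
python3 - <<'E'
from h import *
need([.674,.0016,.40],DOWN)
E
```

```text
time: 0.43
ee_pos: [0.2058, 0.5097, 0.3123]
tool_rot: [-179.9, 0.0, 133.4]
wrist_force: [-0.2, -0.4, -0.4]
gripper_width: 1.002
finger_force: 0.0
time: 0.77
ee_pos: [0.2058, 0.5098, 0.4022]
tool_rot: [-180.0, 0.0, 109.0]
wrist_force: [1.0, 0.1, 0.9]
gripper_width: 0.997
finger_force: 0.0
time: 1.18
ee_pos: [0.2834, 0.3491, 0.4012]
tool_rot: [-180.0, 0.0, 109.4]
wrist_force: [0.7, 0.7, 0.6]
gripper_width: 1.003
finger_force: 0.0
time: 1.6
ee_pos: [0.3604, 0.1894, 0.4013]
tool_rot: [-180.0, -0.0, 109.4]
wrist_force: [-0.5, -0.0, 1.0]
gripper_width: 1.001
finger_force: 0.0
time: 2.02
ee_pos: [0.4377, 0.0299, 0.4013]
tool_rot: [-180.0, -0.0, 109.3]
wrist_force: [0.5, 0.4, 1.2]
gripper_width: 1.0
finger_force: 0.0
time: 2.43
ee_pos: [0.484, -0.0654, 0.4]
tool_rot: [-179.8, -0.1, 109.2]
wrist_force: [-0.4, -0.3, -0.0]
gripper_width: 1.0
finger_force: 0.0
turn share [-0.0005 -0.0004 -0.0004] shift share if now [ 0.0012  0.2518 -0.0008] after turn [ 6.000e-04  2.518e-01 -1.000e-04]
t 2.43 p [ 0.484  -0.0654  0.4   ] j [-14.4  -0.8  64.4   0.  116.6 -33.5] F [-0.4 -0.3 -0. ] w 1.0 0.0
```

```bash

python3 -m pendant '[[[0,0.036,0,0,0,0,1],[0,0.036,0,0,0,0,1],[0,0.036,0,0,0,0,1],[0,0.036,0,0,0,0,1],[0,0.036,0,0,0,0,1]]]' >/dev/null
python3 -m pendant '[[[0,0.036,0,0,0,0,1],[0,0.036,0,0,0,0,1],[0,0,0.025,0,0,0,1],[0,0,0.025,0,0,0,1],[0,0,0,0,0,0,1]]]'
python3 - <<'E'
from h import *
need([.674,.0016,.276],DOWN)
a=grab_frame("top")[100:250,230:430,::-1];b=grab_frame("side")[110:260,230:380,::-1]
cv2.imwrite("pics/pre.png",np.hstack([cv2.resize(a,(533,400)),cv2.resize(b,(260,260))[:,:] if 0 else cv2.copyMakeBorder(cv2.resize(b,(266,266)),0,134,0,0,0)]))
E
```

```text
time: 3.27
ee_pos: [0.6732, 0.005, 0.3551]
tool_rot: [-179.4, -0.3, 109.5]
wrist_force: [-0.6, 0.2, -1.3]
gripper_width: 0.994
finger_force: 0.0
turn share [-0.0016 -0.0008  0.0005] shift share if now [-0.0048  0.0005  0.0989] after turn [-0.0043 -0.0005  0.0989]
t 3.27 p [0.6732 0.005  0.3551] j [ -4.4  23.7  40.7   0.  116.2 -23.9] F [-0.6  0.2 -1.3] w 0.994 0.0
```

View pics/pre.png

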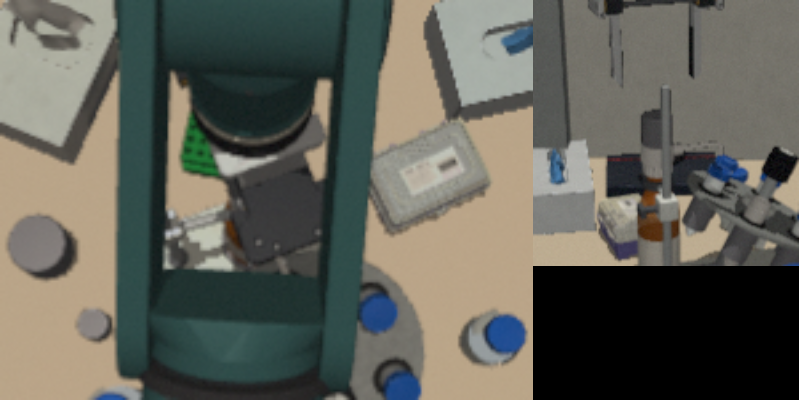

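The side view shows the fingers straddling the cap, their midpoint at crop column 655 and the cap at 656. I'll correct the small lateral offset, descend and grip.

```bash

python3 -m pendant '[[[-0.0045,0,0.01,-0.0015,-0.0008,0,1],[0,0,0.03,0,0,0,1],[0,0,0.03,0,0,0,1],[0,0,0.0289,0,0,0,1],[0,0,0,0,0,0,1]]]'
python3 -m pendant '[[[0,0,0,0,0,0,-1],[0,0,0,0,0,0,-1],[0,0,0,0,0,0,-1],[0,0,0,0,0,0,-1],[0,0,0,0,0,0,-1]]]'
python3 -m pendant '[[[0,0,0,0,0,0,-1],[0,0,0,0,0,0,-1],[0,0,0,0,0,0,-1],[0,0,0,0,0,0,-1]]]'
```

```text
time: 3.78
ee_pos: [0.6739, -0.0002, 0.2796]
tool_rot: [179.8, 0.1, 109.4]
wrist_force: [-0.5, -0.2, -0.9]
gripper_width: 0.997
finger_force: 0.0
time: 4.2
ee_pos: [0.6764, -0.0008, 0.2846]
tool_rot: [179.3, 0.4, 109.3]
wrist_force: [-0.5, -0.4, -0.1]
gripper_width: 0.678
finger_force: 0.0
time: 4.53
ee_pos: [0.6758, -0.0009, 0.2827]
tool_rot: [179.5, 0.3, 109.3]
wrist_force: [-1.3, -0.6, 0.5]
gripper_width: 0.457
finger_force: 30.0
```

```bash

python3 -m pendant '[[[0,0,-0.01,0,0,0,-1],[0,0,-0.02,0,0,0,-1],[0,0,-0.025,0,0,0,-1],[0,0,-0.025,0,0,0,-1],[0,0,0,0,0,0,-1]]]'
python3 -m pendant '[[[0,-0.03,0,0,0,0,-1],[0,-0.036,0,0,0,0,-1],[0,-0.036,0,0,0,0,-1],[0,-0.036,0,0,0,0,-1],[0,-0.036,0,0,0,0,-1]]]'
python3 -m pendant '[[[0,-0.036,0,0,0,0,-1],[0,-0.02,0,0,0,0,-1],[0,0,0,0,0,0,-1]]]'
python3 - <<'E'
from h import *
need([.40,.27,.20],DOWN)
E
```

```text
time: 4.95
ee_pos: [0.676, -0.0007, 0.3523]
tool_rot: [179.0, 0.5, 109.3]
wrist_force: [0.0, 1.0, 0.6]
gripper_width: 0.453
finger_force: 30.0
time: 5.37
ee_pos: [0.5424, -0.047, 0.344]
tool_rot: [179.5, 0.2, 109.4]
wrist_force: [-0.7, -0.6, 0.7]
gripper_width: 0.462
finger_force: 30.0
time: 5.62
ee_pos: [0.4992, -0.0623, 0.3455]
tool_rot: [179.4, 0.3, 109.2]
wrist_force: [0.8, 0.2, 0.3]
gripper_width: 0.458
finger_force: 30.0
turn share [ 0.0016  0.001  -0.0002] shift share if now [0.4341 0.0179 0.1795] after turn [0.433  0.0203 0.1819]
t 5.62 p [ 0.4992 -0.0623  0.3455] j [-13.6  -1.   70.9   0.  109.5 -32.8] F [0.8 0.2 0.3] w 0.458 29.99306520447135
```

```bash

python3 -m pendant '[[[0.02,0,0,0.0016,0.001,0,-1],[0.036,0.002,0,0,0,0,-1],[0.036,0.002,0,0,0,0,-1],[0.036,0.002,0,0,0,0,-1],[0.036,0.002,0,0,0,0,-1]]]' >/dev/null
python3 -m pendant '[[[0.036,0.002,0,0,0,0,-1],[0.036,0.002,0,0,0,0,-1],[0.036,0.002,0,0,0,0,-1],[0.036,0.002,0,0,0,0,-1],[0.036,0.002,0,0,0,0,-1]]]' >/dev/null
python3 -m pendant '[[[0.036,0.002,0,0,0,0,-1],[0.036,0,0.02,0,0,0,-1],[0.016,0,0.04,0,0,0,-1],[0,0,0.04,0,0,0,-1],[0,0,0.04,0,0,0,-1]]]'
python3 -m pendant '[[[0,0,0.04,0,0,0,-1],[0,0,0.04,0,0,0,-1],[0,0,0.04,0,0,0,-1],[0,0,0.03,0,0,0,-1],[0,0,0,0,0,0,-1]]]'
python3 - <<'E'
from h import *
need([.40,.27,.05],DOWN)
a=grab_frame("side")[200:400,240:440,::-1];cv2.imwrite("pics/pl.png",cv2.resize(a,(600,600)))
E
```

```text
time: 6.87
ee_pos: [0.4019, 0.2718, 0.2313]
tool_rot: [-180.0, -0.1, 109.5]
wrist_force: [1.1, -0.5, -0.3]
gripper_width: 0.457
finger_force: 30.0
time: 7.28
ee_pos: [0.3982, 0.2686, 0.1061]
tool_rot: [-179.2, 0.0, 109.4]
wrist_force: [-1.1, 0.0, -0.8]
gripper_width: 0.461
finger_force: 30.0
turn share [-0.0022  0.      0.0002] shift share if now [0.0009 0.0037 0.0701] after turn [0.0009 0.0027 0.0701]
t 7.28 p [0.3982 0.2686 0.1061] j [27.2 -0.3 97.4  0.1 83.6  7.8] F [-1.1  0.  -0.8] w 0.461 29.993106834590435
```

View pics/pl.png

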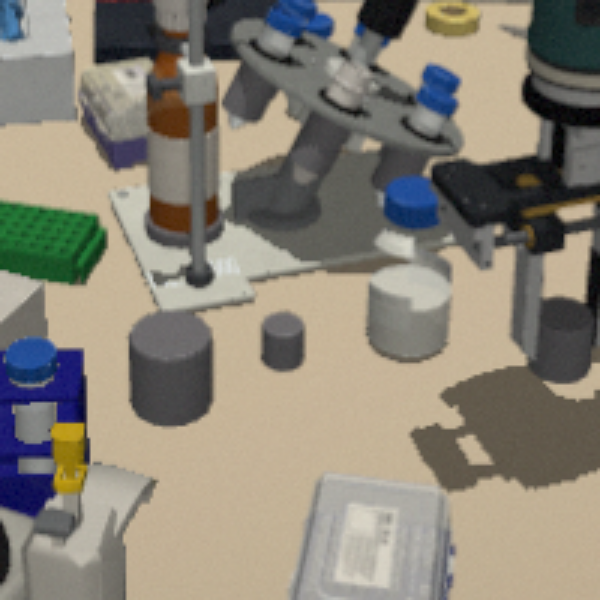

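The cap is held upright at crop (562,340) over clear bench, away from the bottle at (410,310). I'll lower it in small steps until it touches.

```bash

python3 -m pendant '[[[0,0,0.025,-0.0015,0,0,-1],[0,0,0.025,0,0,0,-1],[0,0,0.02,0,0,0,-1],[0,0,0.008,0,0,0,-1],[0,0,0,0,0,0,-1]]]'
python3 -m pendant '[[[0,0,0.003,0,0,0,-1],[0,0,0.003,0,0,0,-1],[0,0,0,0,0,0,-1]]]'
```

```text
time: 7.75
ee_pos: [0.4024, 0.2705, 0.0507]
tool_rot: [179.5, -0.1, 109.3]
wrist_force: [0.1, 0.1, -0.0]
gripper_width: 0.455
finger_force: 30.0
time: 8.0
ee_pos: [0.4031, 0.2707, 0.047]
tool_rot: [179.4, -0.1, 109.3]
wrist_force: [-0.3, 0.2, -0.6]
gripper_width: 0.455
finger_force: 30.0
```

```bash

python3 -m pendant '[[[0,0,0.004,0.0015,0,0,-1],[0,0,0.004,0,0,0,-1],[0,0,0,0,0,0,-1],[0,0,0,0,0,0,-1]]]'
python3 -m pendant '[[[0,0,0.003,0,0,0,-1],[0,0,0,0,0,0,-1],[0,0,0,0,0,0,-1]]]'
python3 -m pendant '[[[0,0,0.003,0,0,0,-1],[0,0,0,0,0,0,-1],[0,0,0,0,0,0,-1]]]'
```

```text
time: 8.33
ee_pos: [0.4022, 0.2702, 0.0393]
tool_rot: [-179.9, -0.1, 109.3]
wrist_force: [-0.3, -0.4, -0.4]
gripper_width: 0.454
finger_force: 30.0
time: 8.58
ee_pos: [0.4022, 0.2702, 0.037]
tool_rot: [-179.9, -0.1, 109.3]
wrist_force: [-0.5, 0.2, -0.2]
gripper_width: 0.457
finger_force: 30.0
time: 8.83
ee_pos: [0.4022, 0.2702, 0.0346]
tool_rot: [-179.9, -0.1, 109.3]
wrist_force: [1.0, -0.3, -0.1]
gripper_width: 0.452
finger_force: 30.0
```

```bash

python3 -m pendant '[[[0,0,0.0025,0,0,0,-1],[0,0,0,0,0,0,-1],[0,0,0,0,0,0,-1]]]'
python3 -m pendant '[[[0,0,0.002,0,0,0,-1],[0,0,0,0,0,0,-1],[0,0,0,0,0,0,-1]]]'|sed -n 2,4p
```

```text
time: 9.08
ee_pos: [0.4024, 0.2703, 0.0328]
tool_rot: [-180.0, -0.1, 109.3]
wrist_force: [1.0, -1.1, 0.2]
gripper_width: 0.458
finger_force: 30.0
ee_pos: [0.4024, 0.2704, 0.0326]
tool_rot: [-180.0, -0.1, 109.3]
wrist_force: [-3.0, -0.5, 7.5]
```

Contact with the bench (7.5 N). Releasing and backing off.

```bash

python3 -m pendant '[[[0,0,0,0,0,0,1],[0,0,0,0,0,0,1],[0,0,0,0,0,0,1],[0,0,0,0,0,0,1],[0,0,0,0,0,0,1]]]' >/dev/null
python3 -m pendant '[[[0,0,0,0,0,0,1],[0,0,0,0,0,0,1],[0,0,-0.01,0,0,0,1],[0,0,-0.03,0,0,0,1],[0,0,-0.04,0,0,0,1]]]'
python3 -m pendant '[[[0,0,-0.05,0,0,0,1],[0,0,-0.05,0,0,0,1],[0,0,-0.05,0,0,0,1],[0,0,-0.05,0,0,0,1],[0,0,-0.05,0,0,0,1]]]'
python3 - <<'E'
from h import *
G=O+.13*ez+.074*AX
print(G); need(G+.12*AX,rot(-AX,ex))
E
```

```text
time: 10.17
ee_pos: [0.4004, 0.2691, 0.0935]
tool_rot: [-179.6, -0.0, 109.3]
wrist_force: [1.2, 0.6, 0.5]
gripper_width: 1.001
finger_force: 0.0
time: 10.58
ee_pos: [0.4021, 0.2698, 0.298]
tool_rot: [180.0, -0.1, 109.3]
wrist_force: [0.2, -0.2, 0.3]
gripper_width: 1.002
finger_force: 0.0
[ 0.49999273 -0.05910373  0.19593448]
turn share [-0.0749 -0.0003  0.0001] shift share if now [-0.4284 -0.0888 -0.0068] after turn [-0.4284 -0.0761 -0.0456]
t 10.58 p [0.4021 0.2698 0.298 ] j [ 2.710e+01 -3.600e+00  7.870e+01  1.000e-01  1.048e+02  7.800e+00] F [ 0.2 -0.2  0.3] w 1.002 0.0
```

```bash

python3 -m pendant '[[[-0.03,0,0,0,0,0,1],[-0.039,0,0,0,0,0,1],[-0.039,0,0,-0.015,0,0,1],[-0.039,0,0,-0.015,0,0,1],[-0.039,0,0,-0.015,0,0,1]]]' >/dev/null
python3 -m pendant '[[[-0.039,0,0,-0.015,0,0,1],[-0.039,0,0,-0.015,0,0,1],[-0.039,-0.02,-0.01,0,0,0,1],[-0.039,-0.02,-0.01,0,0,0,1],[-0.039,-0.02,-0.01,0,0,0,1]]]' >/dev/null
python3 -m pendant '[[[-0.039,-0.016,-0.015,0,0,0,1],[-0.008,0,0,0,0,0,1],[0,0,0,0,0,0,1],[0,0,0,0,0,0,1]]]'
python3 - <<'E'
from h import *
G=O+.13*ez+.074*AX
need(G,rot(-AX,ex))
a=grab_frame("side")[100:300,240:500,::-1];cv2.imwrite("pics/k.png",cv2.resize(a,(780,600)))
c=O+.13*ez
print(proj("side",[c,G,G+.02*AX]),[(3*(p-[240,100])).round() for p in proj("side",[c,G,G+.02*AX])])
E
```

```text
time: 11.75
ee_pos: [0.4495, -0.0763, 0.2995]
tool_rot: [153.0, -0.1, 109.3]
wrist_force: [-0.1, 0.3, -0.4]
gripper_width: 0.999
finger_force: 0.0
turn share [-0.     -0.0003 -0.0001] shift share if now [-0.0008  0.0007  0.1457] after turn [-0.0006  0.0007  0.1457]
t 11.75 p [ 0.4495 -0.0763  0.2995] j [-32.3 -23.9  98.7  20.9  87.8 -49.1] F [-0.1  0.3 -0.4] w 0.999 0.0
[[355.99511497 227.6609488 ]
 [368.99750158 202.81911243]
 [372.56737506 195.99440005]] [array([348., 383.]), array([387., 308.]), array([398., 288.])]
```

View pics/k.png

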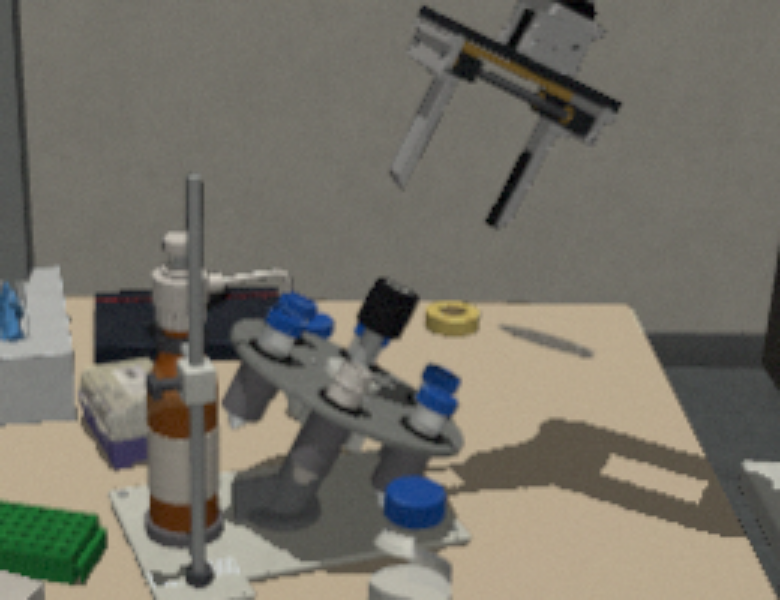

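The knob centre appears at crop (387,308), exactly where predicted, and the jaws are aligned with the axis. The plunger is now bare. Moving in and gripping.

```bash

python3 -m pendant '[[[-0.0006,0.0007,0.03,0,0,0,1],[0,0,0.04,0,0,0,1],[0,0,0.04,0,0,0,1],[0,0,0.028,0,0,0,1],[0,0,0.01,0,0,0,1]]]' 
python3 -m pendant '[[[0,0,0,0,0,0,1],[0,0,0,0,0,0,-1],[0,0,0,0,0,0,-1],[0,0,0,0,0,0,-1],[0,0,0,0,0,0,-1]]]' 
python3 -m pendant '[[[0,0,0,0,0,0,-1],[0,0,0,0,0,0,-1],[0,0,0,0,0,0,-1],[0,0,0,0,0,0,-1],[0,0,0,0,0,0,-1]]]' 
python3 - <<'E'
from h import *
G=O+.13*ez+.074*AX
need(G-.002*AX,rot(-AX,ex))
E
```

```text
time: 12.22
ee_pos: [0.4996, -0.0549, 0.1895]
tool_rot: [153.3, -0.4, 109.7]
wrist_force: [-0.5, 1.6, -0.3]
gripper_width: 1.0
finger_force: 0.0
time: 12.63
ee_pos: [0.5013, -0.0593, 0.196]
tool_rot: [152.9, 0.1, 109.3]
wrist_force: [-0.1, -0.3, -0.2]
gripper_width: 0.754
finger_force: 0.0
time: 13.05
ee_pos: [0.5013, -0.0588, 0.1944]
tool_rot: [152.9, -0.1, 109.3]
wrist_force: [2.8, 1.5, -1.2]
gripper_width: 0.424
finger_force: 30.0
turn share [ 0.0002 -0.0002 -0.0001] shift share if now [ 0.0001 -0.0006 -0.    ] after turn [ 0.0001 -0.0006 -0.    ]
t 13.05 p [ 0.5013 -0.0588  0.1944] j [-25.7 -17.  105.9  19.8  72.4 -47.9] F [ 2.8  1.5 -1.2] w 0.424 30.00197857618332
```

```bash

python3 -m pendant '[[[0,0,0,0,0,0.004,-1],[0,0,0,0,0,0.008,-1],[0,0,0,0,0,0.008,-1],[0,0,0,0,0,0.008,-1],[0,0,0,0,0,0.008,-1]]]' 
python3 -m pendant '[[[0,0,0,0,0,0.008,-1],[0,0,0,0,0,0.008,-1],[0,0,0,0,0,0.008,-1],[0,0,0,0,0,0.008,-1],[0,0,0,0,0,0.008,-1]]]' 
python3 -m pendant '[[[0,0,0,0,0,0.008,-1],[0,0,0,0,0,0.008,-1],[0,0,0,0,0,0.008,-1],[0,0,0,0,0,0.008,-1],[0,0,0,0,0,0.008,-1]]]' 
python3 -m pendant '[[[0,0,0,0,0,0.008,-1],[0,0,0,0,0,0.008,-1],[0,0,0,0,0,0.008,-1],[0,0,0,0,0,0.008,-1],[0,0,0,0,0,0.008,-1]]]' 
python3 -m pendant '[[[0,0,0,0,0,0.008,-1],[0,0,0,0,0,0.003,-1],[0,0,0,0,0,0,-1],[0,0,0,0,0,0,-1]]]' 
python3 - <<'E'
from h import *
G=O+.13*ez+.074*AX
need(G-.002*AX,rot(-AX,ex))
a=grab_frame("side")[150:300,240:440,::-1];cv2.imwrite("pics/k2.png",cv2.resize(a,(800,600)))
E
```

```text
time: 13.47
ee_pos: [0.5018, -0.0587, 0.1946]
tool_rot: [153.5, -6.0, 97.7]
wrist_force: [5.1, 0.2, -0.4]
gripper_width: 0.42
finger_force: 30.0
time: 13.88
ee_pos: [0.5024, -0.0587, 0.1949]
tool_rot: [155.5, -12.2, 84.5]
wrist_force: [8.2, 1.6, -1.4]
gripper_width: 0.418
finger_force: 30.0
time: 14.3
ee_pos: [0.5029, -0.0589, 0.1952]
tool_rot: [159.0, -17.8, 70.7]
wrist_force: [10.6, 1.2, -2.0]
gripper_width: 0.419
finger_force: 30.0
time: 14.72
ee_pos: [0.5035, -0.0592, 0.1954]
tool_rot: [164.0, -22.4, 56.1]
wrist_force: [13.8, -1.4, -2.4]
gripper_width: 0.421
finger_force: 30.0
time: 15.05
ee_pos: [0.5036, -0.0593, 0.1954]
tool_rot: [165.5, -23.4, 52.2]
wrist_force: [13.2, -1.0, -2.3]
gripper_width: 0.422
finger_force: 30.0
turn share [ 0.001  -0.0003 -0.1671] shift share if now [-0.002  -0.0032  0.    ] after turn [ 0.0017 -0.0034  0.    ]
t 15.05 p [ 0.5036 -0.0593  0.1954] j [-25.6 -17.  105.8  19.9  72.1  12.3] F [13.2 -1.  -2.3] w 0.422 30.031783282756805
```

View pics/k2.png

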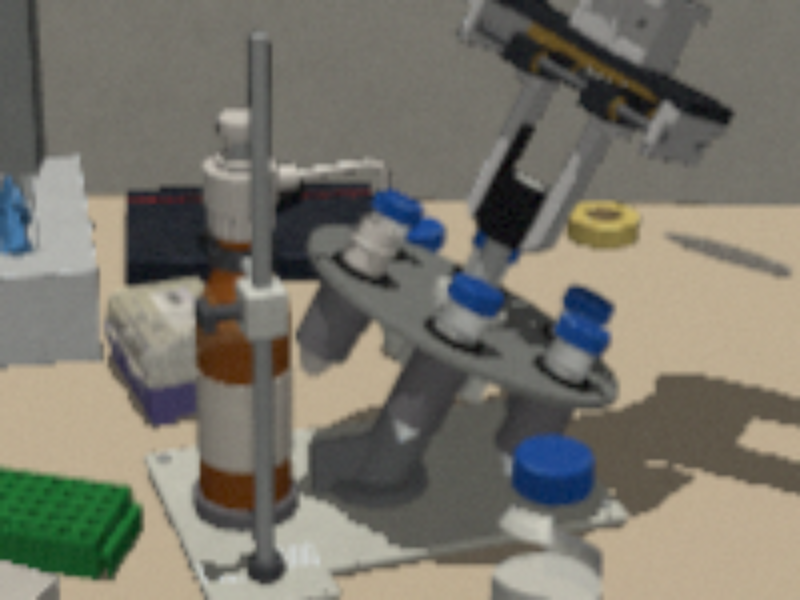

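The open tube has moved to the spout side: its white rim is at crop (375,235), below the spout end at (383,165). Letting go, backing off along the axis and verifying.

```bash

python3 -m pendant '[[[0,0,0,0,0,0,1],[0,0,0,0,0,0,1],[0,0,0,0,0,0,1],[0,0,0,0,0,0,1],[0,0,0,0,0,0,1]]]' >/dev/null
python3 -m pendant '[[[0,0,0,0,0,0,1],[0,0,0,0,0,0,1],[0,0,-0.02,0,0,0,1],[0,0,-0.04,0,0,0,1],[0,0,-0.045,0,0,0,1]]]' 
python3 -m pendant '[[[0,0,-0.045,0,0,0,1],[-0.04,0,-0.04,0,0,0,1],[-0.04,0,-0.03,0,0,0,1],[-0.04,0,0,0,0,0,1],[-0.04,0,0,0,0,0,1]]]' 
python3 - <<'E'
from h import *
need([.484,-.064,.40],DOWN)
a=grab_frame("top")[135:285,230:430,::-1];b=grab_frame("side")[150:300,240:440,::-1]
cv2.imwrite("pics/chk.png",np.hstack([cv2.resize(a,(400,300)),cv2.resize(b,(400,300))]))
cv2.imwrite("pics/chkt.png",cv2.resize(a,(800,600)))
# blue cap centroids, top view, predicted for click
f=np.ascontiguousarray(grab_frame("top"));hsv=cv2.cvtColor(f,cv2.COLOR_RGB2HSV)
m=cv2.inRange(hsv,(100,150,60),(125,255,255));n,l,s,c=cv2.connectedComponentsWithStats(m)
print([(c[i].round(1).tolist(),int(s[i][4])) for i in range(1,n) if s[i][4]>25 and 280<c[i][0]<440 and 190<c[i][1]<290])
u=np.cross(np.cross(AX,ex),AX);u/=np.linalg.norm(u);w=np.cross(AX,u)
for q in range(0,360,60):
    k=np.radians(q);print(q,proj("top",O+.13*ez+.082*(np.cos(k)*u+np.sin(k)*w)+.038*AX)[0].round(1))
E
```

```text
time: 15.93
ee_pos: [0.4635, -0.0708, 0.2672]
tool_rot: [166.2, -23.1, 52.1]
wrist_force: [0.8, -1.1, 0.6]
gripper_width: 0.998
finger_force: 0.0
time: 16.35
ee_pos: [0.355, -0.1775, 0.3013]
tool_rot: [165.5, -23.1, 52.3]
wrist_force: [1.1, -0.1, -0.8]
gripper_width: 0.998
finger_force: 0.0
turn share [ 0.0685 -0.0387 -0.1635] shift share if now [ 0.2424  0.0471 -0.0196] after turn [ 0.0806  0.1991 -0.1233]
t 16.35 p [ 0.355  -0.1775  0.3013] j [-57.5 -26.9 100.4  26.6  98.6 -10.9] F [ 1.1 -0.1 -0.8] w 0.998 0.0
[([371.4, 216.8], 148), ([419.5, 224.9], 151), ([316.4, 237.5], 149), ([380.5, 245.8], 136), ([327.0, 266.0], 136), ([358.5, 269.6], 130)]
0 [339.6 213.2]
60 [316.9 238.8]
120 [327.5 267.5]
180 [359.2 271.1]
240 [381.4 247. ]
300 [372.3 217.9]
```

View pics/chk.png

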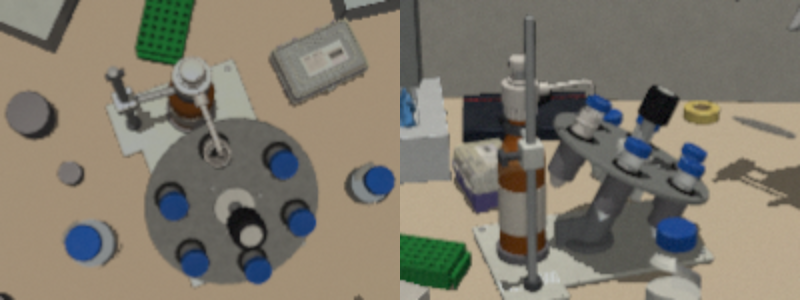

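The wheel has clicked in: the open mouth sits under the spout at crop (217,153), and all five blue caps match the click prediction with a constant offset of about 1 px. Next: shut the gripper, turn the tool down and go back to the waypoint.

```bash

python3 -m pendant '[[[0,0,-0.02,0.00685,-0.00387,-0.01635,-1],[0,0,-0.02,0.00685,-0.00387,-0.01635,-1],[0,0,-0.02,0.00685,-0.00387,-0.01635,-1],[0,0,-0.02,0.00685,-0.00387,-0.01635,-1],[0,0,0,0.00685,-0.00387,-0.01635,-1]]]' >/dev/null
python3 -m pendant '[[[0,0,0,0.00685,-0.00387,-0.01635,-1],[0,0,0,0.00685,-0.00387,-0.01635,-1],[0,0,0,0.00685,-0.00387,-0.01635,-1],[0,0,0,0.00685,-0.00387,-0.01635,-1],[0,0,0,0.00685,-0.00387,-0.01635,-1]]]'
python3 - <<'E'
from h import *
need([.484,-.064,.37],DOWN)
f=grab_frame("top")[155:190,305:350];h=cv2.cvtColor(np.ascontiguousarray(f),cv2.COLOR_RGB2GRAY)
for u,v in((325.8,171.3),(325.5,170.8)):print(onz("top",(u,v),.282))
c=cv2.HoughCircles(cv2.resize(h,None,fx=4,fy=4,interpolation=cv2.INTER_CUBIC),cv2.HOUGH_GRADIENT,1,20,param1=100,param2=12,minRadius=16,maxRadius=30)
if c is not None:
    for x,y,r in c[0][:4]:print(x/4+305-.375,y/4+155-.375,r/4,onz("top",(x/4+305-.375,y/4+155-.375),.282))
E
```

```text
time: 17.33
ee_pos: [0.3341, -0.1851, 0.3586]
tool_rot: [-179.9, -0.3, 109.8]
wrist_force: [0.1, -0.6, 0.3]
gripper_width: 0.326
finger_force: 0.0
turn share [-0.0004 -0.0007  0.0013] shift share if now [ 0.0791  0.2275 -0.0145] after turn [ 0.0809  0.2269 -0.0143]
t 17.33 p [ 0.3341 -0.1851  0.3586] j [-37.5 -15.4  81.9   0.  113.8 -57.3] F [ 0.1 -0.6  0.3] w 0.326 0.0
[0.66875404 0.00181154 0.282     ]
[0.66988749 0.00244421 0.282     ]
323.25 174.0 7.325 [0.6628358  0.00753351 0.282     ]
325.5 169.0 5.95 [0.67392104 0.0023536  0.282     ]
319.5 186.5 6.45 [0.63522066 0.01630989 0.282     ]
308.75 188.0 4.45 [0.63240211 0.0398056  0.282     ]
```

```bash

python3 -m pendant '[[[0.0135,0.038,-0.0024,-0.0004,-0.0007,0.0013,-1],[0.0135,0.038,-0.0024,0,0,0,-1],[0.0135,0.038,-0.0024,0,0,0,-1],[0.0135,0.038,-0.0024,0,0,0,-1],[0.0135,0.038,-0.0024,0,0,0,-1]]]' >/dev/null
python3 -m pendant '[[[0.0135,0.038,-0.0024,0,0,0,-1],[0,0.036,0,0,0,0,-1],[0,0.036,0,0,0,0,-1],[0,0.036,0,0,0,0,-1],[0,0.036,0,0,0,0,-1]]]' 
python3 -m pendant '[[[0,0.036,0,0,0,0,-1],[0,0.036,0,0,0,0,-1],[0,0.02,0,0,0,0,-1],[0,0,0,0,0,0,-1],[0,0,0,0,0,0,-1]]]' 
python3 - <<'E'
from h import *
need([.673,.0018,.305],DOWN)
E
```

```text
time: 18.22
ee_pos: [0.5949, -0.026, 0.3701]
tool_rot: [179.9, -0.2, 108.9]
wrist_force: [-0.4, -0.1, 0.5]
gripper_width: 0.002
finger_force: 0.0
time: 18.63
ee_pos: [0.6635, -0.0033, 0.3687]
tool_rot: [-180.0, -0.2, 108.9]
wrist_force: [-0.5, 0.0, 0.2]
gripper_width: 0.001
finger_force: 0.0
turn share [-0.0001 -0.0005 -0.0011] shift share if now [0.0019 0.0134 0.0796] after turn [0.0021 0.0133 0.0796]
t 18.63 p [ 0.6635 -0.0033  0.3687] j [ -5.3  22.2  41.2   0.2 116.7 -24.1] F [-0.5  0.   0.2] w 0.001 0.0
```

```bash

python3 -m pendant '[[[0.002,0.0133,0.02,0,0,-0.001,-1],[0,0,0.03,0,0,0,-1],[0,0,0.028,0,0,0,-1],[0,0,0,0,0,0,-1],[0,0,0,0,0,0,-1]]]' 
python3 -m pendant '[[[0,0,0.003,0,0,0,-1],[0,0,0.003,0,0,0,-1],[0,0,0,0,0,0,-1],[0,0,0,0,0,0,-1]]]' 
python3 -m pendant '[[[0,0,0.003,0,0,0,-1],[0,0,0.003,0,0,0,-1],[0,0,0,0,0,0,-1],[0,0,0,0,0,0,-1]]]' 
```

```text
time: 19.05
ee_pos: [0.6711, 0.0003, 0.307]
tool_rot: [-179.9, -0.2, 109.2]
wrist_force: [0.3, 0.4, 0.3]
gripper_width: 0.005
finger_force: 0.0
time: 19.38
ee_pos: [0.6728, 0.0002, 0.3041]
tool_rot: [179.8, -0.1, 109.2]
wrist_force: [0.4, 0.0, 0.5]
gripper_width: 0.009
finger_force: 0.0
time: 19.72
ee_pos: [0.6729, 0.0002, 0.2986]
tool_rot: [179.9, -0.1, 109.2]
wrist_force: [-0.3, 0.2, 2.4]
gripper_width: 0.001
finger_force: 1.6
```

Touched the plunger at TCP z ≈ 0.299, as expected. Pressing on in small steps.

```bash

python3 -m pendant '[[[0,0,0.004,0,0,0,-1],[0,0,0.003,0,0,0,-1],[0,0,0,0,0,0,-1],[0,0,0,0,0,0,-1]]]'|sed -n '2p;4p' 
python3 -m pendant '[[[0,0,0.003,0,0,0,-1],[0,0,0.002,0,0,0,-1],[0,0,0,0,0,0,-1],[0,0,0,0,0,0,-1]]]'|sed -n '2p;4p' 
python3 -m pendant '[[[0,0,0.002,0,0,0,-1],[0,0,0,0,0,0,-1],[0,0,0,0,0,0,-1]]]'|sed -n '2p;4p' 
```

```text
ee_pos: [0.6729, 0.0002, 0.2928]
wrist_force: [1.0, -0.3, 5.0]
ee_pos: [0.6729, 0.0002, 0.2894]
wrist_force: [-0.2, -1.1, 6.9]
ee_pos: [0.6728, 0.0002, 0.2883]
wrist_force: [0.1, -1.4, 6.2]
```

```bash

python3 -m pendant '[[[0,0,0.002,0,0,0,-1],[0,0,0,0,0,0,-1],[0,0,0,0,0,0,-1]]]'|sed -n '2p;4p' 
python3 -m pendant '[[[0,0,0.0015,0,0,0,-1],[0,0,0,0,0,0,-1],[0,0,0,0,0,0,-1]]]'|sed -n '2p;4p' 
```

```text
ee_pos: [0.6728, 0.0002, 0.2883]
wrist_force: [-0.8, 0.0, 11.1]
ee_pos: [0.6728, 0.0002, 0.2882]
wrist_force: [-2.0, 0.7, 12.5]
```

It has bottomed: z is stuck while the force passes 7 N. One last nudge, then up and away.

```bash

python3 -m pendant '[[[0,0,0.0015,0,0,0,-1],[0,0,0,0,0,0,-1],[0,0,0,0,0,0,-1],[0,0,0,0,0,0,-1]]]'|sed -n '2p;4p' 
python3 -m pendant '[[[0,0,-0.006,0,0,0,-1],[0,0,-0.008,0,0,0,-1],[0,0,-0.01,0,0,0,-1],[0,0,-0.02,0,0,0,-1],[0,0,-0.04,0,0,0,-1]]]'
python3 -m pendant '[[[0,-0.02,-0.04,0,0,0,-1],[0,-0.04,0,0,0,0,-1],[0,-0.045,0,0,0,0,-1],[0,-0.045,0,0,0,0,-1],[0,-0.045,0,0,0,0,-1]]]'>/dev/null
python3 -m pendant '[[[-0.03,-0.04,0,0,0,0,-1],[-0.045,-0.02,0,0,0,0,-1],[-0.045,-0.02,0,0,0,0,-1],[-0.045,-0.02,0,0,0,0,-1],[-0.045,0,0,0,0,0,-1]]]' 
python3 -m pendant '[[[-0.03,0,0,0,0,0,-1],[0,0,0,0,0,0,-1],[0,0,0,0,0,0,-1]]]' >/dev/null
python3 - <<'E'
from h import *
a=grab_frame("top")[130:340,180:430,::-1];b=grab_frame("side")[140:340,250:490,::-1]
cv2.imwrite("pics/fin.png",np.hstack([cv2.resize(a,(400,336)),cv2.copyMakeBorder(cv2.resize(b,(400,333)),0,3,0,0,0)]))
print(manip.get_obs()["time"], proj("top",[.402,.27,.042]),proj("side",[.402,.27,.042]))
E
```

```text
ee_pos: [0.6728, 0.0002, 0.2882]
wrist_force: [-1.8, -0.1, 15.6]
time: 21.88
ee_pos: [0.6711, 0.0003, 0.344]
tool_rot: [-179.4, -0.4, 109.2]
wrist_force: [0.4, 0.2, -0.7]
gripper_width: 0.002
finger_force: 0.0
time: 22.72
ee_pos: [0.5026, -0.2381, 0.3815]
tool_rot: [-179.9, -0.2, 109.1]
wrist_force: [1.1, 0.1, 0.6]
gripper_width: 0.003
finger_force: 0.0
23.0667 [[227.4565399  289.35943825]] [[421.6175823  334.30511432]]
```

View pics/fin.png

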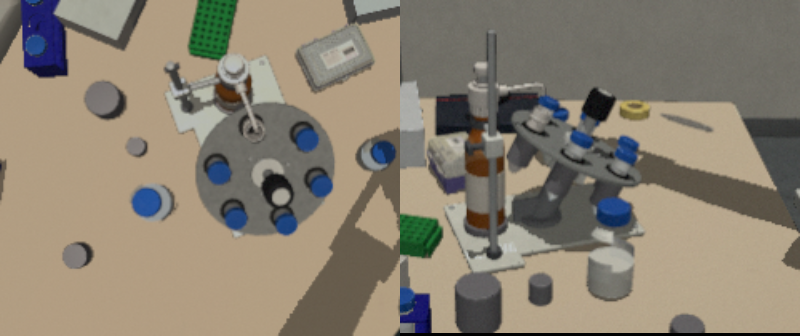

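The cap stands upright on the bench at left-crop (77,255). The mouth is under the spout at (253,130), the plunger is up, and the bystanders are where they were.

```bash
python3 -c "
from workcell import sign_off
print(sign_off())"
```

```text
the job is handed in; nothing more can be done
None
```

The job is done and handed in at about 23 s: the dust cap stands mouth down on the bench, the open tube is clicked in under the spout, the plunger was pressed right down after I let go of the knob and rose again, and the bottles and tip box were not touched.

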